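Find the hidden catch of the parcel scale's battery door

TASK

The parcel scale lies belly-up on the packing table, and one of the four identical square pads recessed in its underside is the hidden catch of the battery door; the other three are fixed plugs. Feel the pads with a fingertip, pressing gently, until you find the one that gives, and press it fully in so that it stays in and the battery door springs open by itself, without touching the door. Then draw the hand clear; do not pick up or move anything else that lies on or around the scale.

Things in the scene. Friction and masses are not known exactly. Their poses are not given: they have to be found in the camera images.
- panel_centre (a point): Centre of the upturned underside panel of a grey bench parcel scale, which lies belly-up and does not move. The flat panel is 260 mm (along the point's x) by 340 mm (y), 70 mm above the table, level; the point's z points up. Four black rubber feet (26 mm across, 12 mm tall) stand at its corners. The row of four square recesses runs along y, 55 mm to the -x side of this point; the battery door lies on the +x side.
- catch (a joint): How far the hidden catch pad has been pushed in, m: 0 = out, 0.006 = fully in. The catch is the pad in ONE of the four recesses, a different one each time; it cannot be seen which. It gives way at about 4 N, straight down; pushed more than about 4 mm it snaps fully in and stays there by itself, and the door springs open with it. The pads in the other three recesses are fixed plugs that do not give.
- battery_door: The battery door, a 68 x 118 x 4 mm grey plate flush with the panel when shut. Its origin is the middle of its hinge, at the far edge, 99 mm to the +x side of panel_centre at the panel's height; the plate reaches 68 mm from there along its own -x, its z points up when shut. As the catch goes in, the door tilts up about its y by itself, to about 0.45 rad, and its near edge rises about 30 mm. It is to be opened by the catch only; do not touch it.
- recess_1 (a point): Centre of square recess 1 of 4, at the height of the panel's surface (z up), at x = -55, y = -96 mm from panel_centre in the panel's axes. The recess is 46 x 46 mm, sides along the panel's axes, filled by a square grey pad 42 x 42 mm whose flat face lies 2 mm below the panel; all four look alike. There is room for shut fingertips in it; the catch pad's face sinks to 8 mm below the panel.
- recess_2 (a point): Centre of square recess 2 of 4, at the height of the panel's surface (z up), at x = -55, y = -32 mm from panel_centre in the panel's axes. The recess is 46 x 46 mm, sides along the panel's axes, filled by a square grey pad 42 x 42 mm whose flat face lies 2 mm below the panel; all four look alike. There is room for shut fingertips in it; the catch pad's face sinks to 8 mm below the panel.
- recess_3 (a point): Centre of square recess 3 of 4, at the height of the panel's surface (z up), at x = -55, y = 32 mm from panel_centre in the panel's axes. The recess is 46 x 46 mm, sides along the panel's axes, filled by a square grey pad 42 x 42 mm whose flat face lies 2 mm below the panel; all four look alike. There is room for shut fingertips in it; the catch pad's face sinks to 8 mm below the panel.
- recess_4 (a point): Centre of square recess 4 of 4, at the height of the panel's surface (z up), at x = -55, y = 96 mm from panel_centre in the panel's axes. The recess is 46 x 46 mm, sides along the panel's axes, filled by a square grey pad 42 x 42 mm whose flat face lies 2 mm below the panel; all four look alike. There is room for shut fingertips in it; the catch pad's face sinks to 8 mm below the panel.
- tape_roll_mid (a point): Roll of brown tape lying flat on the panel, 68 mm across, 24 mm high; its centre. Leave alone.
- battery_pack_mid (a point): Black battery block lying on the panel, 34 x 60 x 20 mm; its centre. Leave alone.
- cell_1_mid (a point): Upright dark metal battery cell, 33 mm across, 61 mm tall, on the table left (+y) of the scale; its centre. Leave alone.
- cell_2_mid (a point): A second such upright cell; its centre. Leave alone.
- parcel_mid (a point): Small cardboard parcel, 140 x 100 x 50 mm, on the table right (-y) of the scale; its centre. Leave alone.
- mug_mid (a point): White mug, 80 mm across, 95 mm tall, on the table at the far left; its centre. Leave alone.
- screwdriver_grip (a point): Middle of the handle of a screwdriver lying on the table at the far right. Leave alone.

How it is judged:
At the end, for the whole second after the job is handed in: The catch is in by more than 5 mm, the battery door has sprung open by more than 0.3 rad and is at rest, and every loose thing is within 15 mm of where it was (value of joint catch above 0.005 m and angle between battery_door's own z axis and vertical above 0.3 rad and angular speed of battery_door below 0.2 rad/s and distance of each of tape_roll_mid, battery_pack_mid, cell_1_mid, cell_2_mid, parcel_mid, mug_mid, screwdriver_grip from where it was at the start of the episode below 0.015 m); the robot touches nothing.
It fails at once if the fingers push or pry the battery door (more than 2 N) (contact force between the fingers and battery_door above 2 N).
It fails at once if the fingers press on anything with more than 50 N (pressing gently) (contact force between the fingers and anything else above 50 N).
It fails at once if a loose thing on or around the scale is moved or lifted by more than 15 mm (distance of any of tape_roll_mid, battery_pack_mid, cell_1_mid, cell_2_mid, parcel_mid, mug_mid, screwdriver_grip from where it was at the start of the episode above 0.015 m).
It also fails if it takes over 48 s, if anything falls off the work surface, if the arm or the gripper's body presses on something with over 40 N, if the wrist force passes 120 N, or if a joint passes its speed limit or range.

ROBOT

A 6-joint arm with a two-finger parallel gripper is mounted at the origin on the work surface. World frame = base frame: x ahead of the robot, y to its left, z up, the work surface at z = 0. Lengths are in m, angles in rad, forces in N, time in s.
With the tool pointing down it reaches from about 0.25 to 0.775 m from the base axis. Payload 4 kg.
Tool frame: the origin (TCP) lies on the centre line of the jaws, within the pads' length; the fingertips stand 8 mm ahead of it and the grasp point (between the pads) lies 11 mm behind it; y points along the fingers, x is the direction in which the jaws open and shut, and the axes are right-handed (so a half turn about y gives the same grasp; the last joint's range is limited). The gripper opens to 94 mm and grips with 3 to 60 N. Pads are 16 mm wide; open, the fingers measure 119 mm over their backs; the gripper's body (75 mm by 177 mm) begins 78 mm behind the grasp point.
Start: joints at [-1.203, 0.087, 1.371, -0, 1.684, -0.103], TCP at [0.249, -0.49, 0.214] pointing down, gripper open.
Joint ranges: [-3.1, 3.1], [-0.76, 2.03], [0.27, 2.55], [-1.08, 4.22], [0.17, 2.65], [-2.57, 2.57]. Speed limits (rad/s): [2.79, 2.79, 3.14, 3.14, 3.14, 3.14].

INTERFACE

Orientations are given as [roll, pitch, yaw] about the fixed x, y, z axes, in that order (R = Rz(yaw) Ry(pitch) Rx(roll)).
In Python, from bench import robot gives the robot as it stands.
- The arm moves only by the tool step_arm, never from a script. Its argument "commands" is a list of rows, each an object with "xyz": the shift along the world's x, y, z in m, a list of three; "twist": the turn, a rotation vector about the world's x, y, z in degrees, a list of three. In form: [{"xyz": [tx, ty, tz], "twist": [ax, ay, az]}, ...]. A call has 1 to 12 rows; each row is the pose to reach, as a shift and turn from the pose commanded when the call began; what a row does not reach only later rows make up. A row lasts 1/12 s, in which the tool goes at most 41.7 mm and 7.16 degrees, less where a joint would pass 70% of its speed; a pose out of reach is approached as far as the arm can. A call with a gripper value outside its range is refused whole. "fingers" is the closure in counts, from 0 (fully open) to 255 (shut), set as the call begins (left out, the last holds). The fingers move at their own pace and stop on an object; the grip force is fixed at half the most. Time passes only in rows, so rows that repeat a pose let the fingers close. It gives the time, the measured TCP pose, the force and the opening at its end, in the units of the state.
- robot.get_obs(): the state, without advancing time (a new reading comes with each control period).
- robot.snapshot(name): name is "scene" or "side" or "wrist"; returns (picture, depth): 480x640x3 uint8, red, green, blue; 480x640 float32, m along the optical axis (not along the pixel's ray), 0 where there is no reading.
- robot.camera_info(name): a dict with "fx", "fy", "cx", "cy" (pixels), "R" (3x3) and "t" (3): a world point X has camera coordinates R X + t. Camera axes: x right, y down, z forward; pixel columns grow to the right and rows downward; lengths in m; the calibration is good to about 2 mm. A picture is of the moment at which its call begins: read the wrist's pose just before it. camera_info takes no time and is no camera call; for the wrist camera it gives the pose at the moment of the call.
- robot.close_job(): hands the job in, once; it reports no verdict.
The state is a dict: "time": time; "joint_positions": joint angles; "qvel": joint speeds; "joint_torque": joint torques, N m; "tool_pos": TCP position; "ee_rot": TCP orientation; "wrist_force": force on the tool from outside, world axes, zero at the start; "wrist_torque": the same for the moment, N m; "width": finger opening in m.
Only numpy, scipy, OpenCV 4.12 (cv2) and the standard library are available. Lean on these libraries where they do the work, as an engineer would, in place of code of your own. Each camera call takes 0.05 s, during which the arm holds its last target.

## Working session

There is one attempt and no reset: what is moved stays moved. The work goes in short steps, Python scripts to look and compute and a tool call to move; the robot and the scene stay as the last step left them, time stands still between calls to the robot, and variables do not carry over. Pictures are saved under pics/ and viewed, and the job is handed in when it is done.

Besides the shell and the picture viewer there is one more tool, called after "Emit:" in YAML: its name, and indented under it one key for each argument. step_arm: Moves the arm, as the interface text tells. Its arguments: {"type":"object","properties":{"commands":{"type":"array"},"fingers":{"type":"number"}},"required":["commands"]}

```bash
mkdir -p pics; ls; python3 - <<'E'
from bench import robot
import cv2,numpy as np
print(robot.get_obs())
for n in ["scene","side"]:
    i=robot.camera_info(n);print(n,i)
    p,d=robot.snapshot(n)
    cv2.imwrite(f"pics/{n}0.png",p[:,:,::-1]);np.save(f"pics/{n}0.npy",d)
E
```

```text
pics
{'time': 0.0, 'joint_positions': array([-1.20310672e+00,  8.79426226e-02,  1.37223991e+00, -7.37602152e-06,
        1.68355740e+00, -1.03100977e-01]), 'qvel': array([-1.43362409e-03,  2.19851611e-04,  4.78955659e-04,  1.47715885e-05,
        9.77114579e-04, -1.77210804e-03]), 'joint_torque': array([-1.70155483e-03, -3.40180349e+01, -3.02427721e+01,  7.15210475e-02,
        3.30743822e-02, -1.75575196e-04]), 'tool_pos': array([ 0.24928166, -0.48968469,  0.21231817]), 'ee_rot': array([-1.57058262,  0.00213664, -1.10000634]), 'wrist_force': array([ 0.37729054,  0.41084082, -0.210221  ]), 'wrist_torque': array([0.02068912, 0.04942626, 0.0291377 ]), 'width': 0.09390567796068468}
scene {'fx': 536.948643851427, 'fy': 536.948643851427, 'cx': 309.9360612626254, 'cy': 238.81699754411812, 'R': array([[-0.69353728,  0.72037071, -0.00848971],
       [ 0.59341146,  0.56454583, -0.5737167 ],
       [-0.40849588, -0.40293181, -0.81900981]]), 't': array([ 0.45162769, -0.30542293,  1.54399787])}
side {'fx': 463.81005876991577, 'fy': 463.81005876991577, 'cx': 315.68844915444174, 'cy': 239.54230500567195, 'R': array([[-0.84068196, -0.54148837, -0.00664689],
       [-0.34584021,  0.54629479, -0.76286077],
       [ 0.4167114 , -0.63902453, -0.64652862]]), 't': array([0.50265132, 0.31290122, 0.98342822])}
```

View pics/scene0.png

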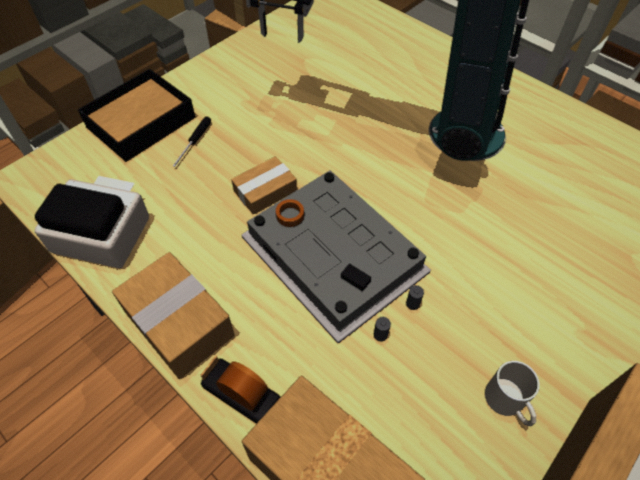

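View pics/side0.png

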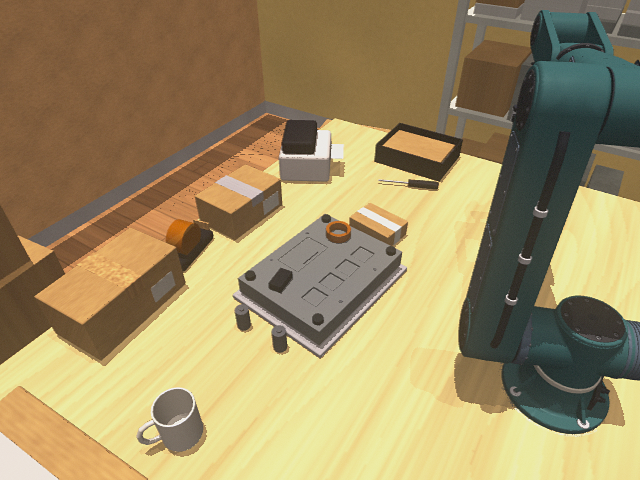

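Both views show the scale. The recesses are at about (327,201), (343,217), (362,235) and (380,252) in the scene view. I'll rectify both views onto the z=0.07 plane to fit the panel pose.

```bash
cat > h.py <<'E'
import numpy as np,cv2
from bench import robot
def rect(name,img,z,x0,x1,y0,y1,s=2000):
    # out image: col = (y1-y)*s, row=(x1-x)*s
    i=robot.camera_info(name);R,t=np.array(i["R"]),np.array(i["t"])
    w,h=int((y1-y0)*s),int((x1-x0)*s)
    c,r=np.meshgrid(np.arange(w),np.arange(h))
    X=np.stack([x1-r/s,y1-c/s,np.full(c.shape,z)],-1)@R.T+t
    return cv2.remap(img,(i["fx"]*X[...,0]/X[...,2]+i["cx"]).astype(np.float32),(i["fy"]*X[...,1]/X[...,2]+i["cy"]).astype(np.float32),cv2.INTER_CUBIC)
def depro(name,u,v,z):
    i=robot.camera_info(name);R,t=np.array(i["R"]),np.array(i["t"])
    d=R.T@np.array([(u-i["cx"])/i["fx"],(v-i["cy"])/i["fy"],1]);o=-R.T@t
    return o+d*(z-o[2])/d[2]
E
python3 - <<'E'
from h import *
for n,px in [("scene",[(329,177),(413,254),(341,307),(260,221),(327,201),(380,252)]),("side",[(391,251),(318,319),(250,275),(326,218),(373,255),(314,297)])]:
    for k,p in enumerate(px): print(n,p,depro(n,*p,0.082 if k<4 else .07).round(3))
for n in ["scene","side"]:
    im=rect(n,cv2.imread(f"pics/{n}0.png"),.07,.3,.7,-.3,.2,1500)
    cv2.imwrite(f"pics/r_{n}.png",im)
E
```

```text
scene (329, 177) [ 0.452 -0.125  0.082]
scene (413, 254) [0.491 0.169 0.082]
scene (341, 307) [0.702 0.141 0.082]
scene (260, 221) [ 0.665 -0.149  0.082]
scene (327, 201) [ 0.505 -0.082  0.07 ]
scene (380, 252) [0.531 0.107 0.07 ]
side (391, 251) [ 0.445 -0.122  0.082]
side (318, 319) [0.483 0.168 0.082]
side (250, 275) [0.697 0.141 0.082]
side (326, 218) [ 0.66  -0.151  0.082]
side (373, 255) [ 0.483 -0.096  0.07 ]
side (314, 297) [0.532 0.109 0.07 ]
```

View pics/r_scene.png

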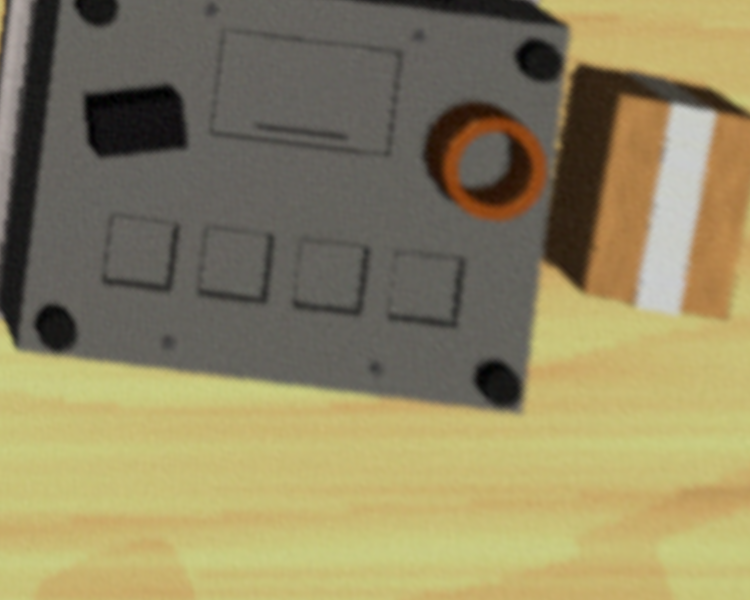

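View pics/r_side.png

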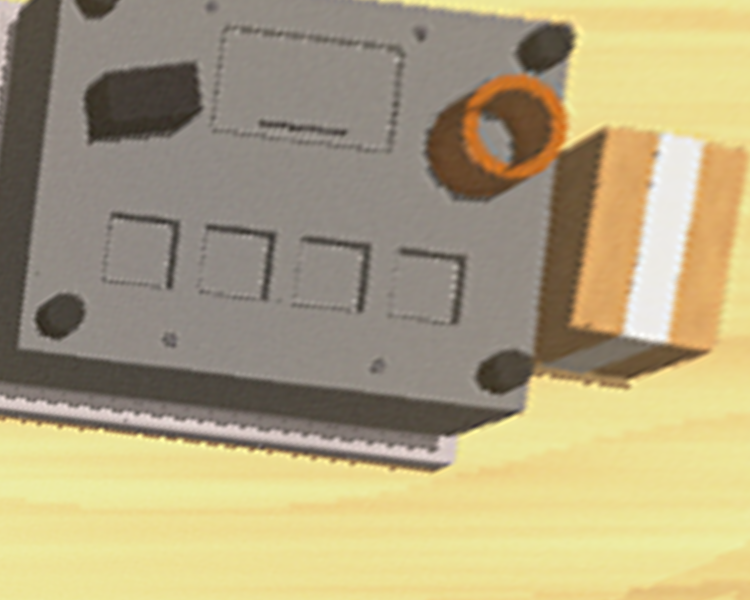

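Emit:
step_arm:
  commands:
    - {"xyz":[0.022,0.034,0],"twist":[0,0,4.7]}
    - {"xyz":[0.043,0.068,0],"twist":[0,0,9.3]}
    - {"xyz":[0.065,0.102,0],"twist":[0,0,14]}
    - {"xyz":[0.086,0.135,0],"twist":[0,0,18.7]}
    - {"xyz":[0.108,0.169,0],"twist":[0,0,23.3]}
    - {"xyz":[0.13,0.203,0],"twist":[0,0,28]}
    - {"xyz":[0.151,0.237,0],"twist":[0,0,32.6]}
    - {"xyz":[0.173,0.271,0],"twist":[0,0,37.3]}
    - {"xyz":[0.194,0.305,0],"twist":[0,0,42]}
    - {"xyz":[0.216,0.338,0],"twist":[0,0,46.6]}
    - {"xyz":[0.238,0.372,0],"twist":[0,0,51.3]}
    - {"xyz":[0.259,0.406,0],"twist":[0,0,55.9]}
  fingers: 255

```text
time: 1.1
tool_pos: [0.509, -0.0822, 0.2131]
ee_rot: [-1.571, 0.0, -0.12]
wrist_force: [0.8, -0.4, -0.1]
width: 0.0173
```

Emit:
step_arm:
  commands:
    - {"xyz":[0,0,-0.02],"twist":[0,0,0]}
    - {"xyz":[0,0,-0.04],"twist":[0,0,0]}
    - {"xyz":[0,0,-0.06],"twist":[0,0,0]}
    - {"xyz":[0,0,-0.08],"twist":[0,0,0]}
    - {"xyz":[0,0,-0.09],"twist":[0,0,0]}
    - {"xyz":[0,0,-0.1],"twist":[0,0,0]}
    - {"xyz":[0,0,-0.1],"twist":[0,0,0]}
    - {"xyz":[0,0,-0.1],"twist":[0,0,0]}
    - {"xyz":[0,0,-0.1],"twist":[0,0,0]}

```text
time: 1.85
tool_pos: [0.5092, -0.0845, 0.1148]
ee_rot: [-1.571, -0.002, -0.125]
wrist_force: [-0.6, -0.5, 0.4]
width: 0.0005
```

```bash
python3 - <<'E'
from h import *
a=[]
for n,(u,v) in [("scene",(345,220)),("side",(350,270))]:
    p,d=robot.snapshot(n);a.append(cv2.resize(p[v-80:v+80,u-80:u+80,::-1],(400,400),interpolation=cv2.INTER_CUBIC))
cv2.imwrite("pics/c1.png",np.hstack(a))
E
```

```text
(no output)
```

View pics/c1.png

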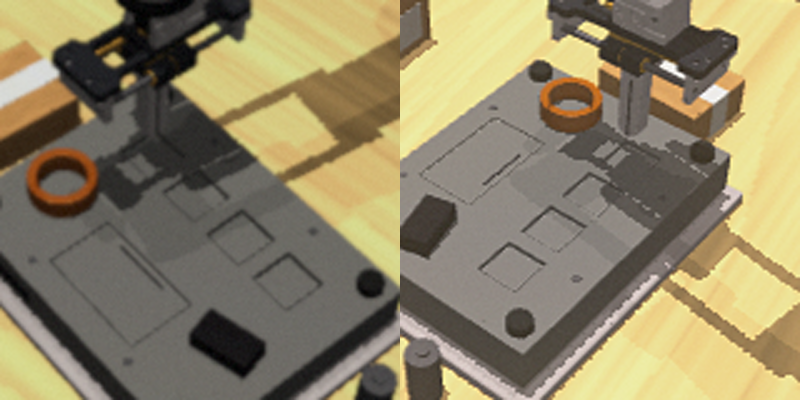

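The two crops show the closed fingertips standing over recess 1, near crop pixels (155,140) left and (635,130) right. Tape and feet are clear, so I'll lower and feel gently.

Emit:
step_arm:
  commands:
    - {"xyz":[0,0,-0.015],"twist":[0,0,0]}
    - {"xyz":[0,0,-0.026],"twist":[0,0,0]}
    - {"xyz":[0,0,-0.032],"twist":[0,0,0]}
    - {"xyz":[0,0,-0.034],"twist":[0,0,0]}
    - {"xyz":[0,0,-0.035],"twist":[0,0,0]}
    - {"xyz":[0,0,-0.036],"twist":[0,0,0]}
    - {"xyz":[0,0,-0.037],"twist":[0,0,0]}
    - {"xyz":[0,0,-0.037],"twist":[0,0,0]}

```text
time: 2.62
tool_pos: [0.5087, -0.0842, 0.0768]
ee_rot: [-1.571, -0.001, -0.124]
wrist_force: [0.4, -0.3, -0.2]
width: 0.0005
```

Emit:
step_arm:
  commands:
    - {"xyz":[0,0,-0.001],"twist":[0,0,0]}
    - {"xyz":[0,0,-0.001],"twist":[0,0,0]}

```text
time: 2.78
tool_pos: [0.5089, -0.0843, 0.0763]
ee_rot: [-1.571, -0.001, -0.124]
wrist_force: [-1.4, -0.5, 2.4]
width: 0.0006
```

Emit:
step_arm:
  commands:
    - {"xyz":[0,0,-0.001],"twist":[0,0,0]}
    - {"xyz":[0,0,-0.001],"twist":[0,0,0]}

```text
time: 2.95
tool_pos: [0.5089, -0.0843, 0.0763]
ee_rot: [-1.571, -0.002, -0.124]
wrist_force: [-1.6, 1.2, 7.5]
width: 0.0004
```

Emit:
step_arm:
  commands:
    - {"xyz":[0,0,-0.001],"twist":[0,0,0]}
    - {"xyz":[0,0,-0.001],"twist":[0,0,0]}
    - {"xyz":[0,0,-0.001],"twist":[0,0,0]}

```text
time: 3.2
tool_pos: [0.5089, -0.0843, 0.0762]
ee_rot: [-1.571, -0.002, -0.124]
wrist_force: [-4.5, 0.6, 10.8]
width: 0.0004
```

Pad 1 doesn't give: 10.8 N and no travel. On to recess 2.

Emit:
step_arm:
  commands:
    - {"xyz":[0,0,0.015],"twist":[0,0,0]}
    - {"xyz":[0,0,0.025],"twist":[0,0,0]}
    - {"xyz":[0.003,0.024,0.025],"twist":[0,0,0]}
    - {"xyz":[0.006,0.048,0.025],"twist":[0,0,0]}
    - {"xyz":[0.008,0.0635,0.025],"twist":[0,0,0]}
    - {"xyz":[0.008,0.0635,0.025],"twist":[0,0,0]}
    - {"xyz":[0.008,0.0635,0.015],"twist":[0,0,0]}
    - {"xyz":[0.008,0.0635,0.009],"twist":[0,0,0]}
    - {"xyz":[0.008,0.0635,0.006],"twist":[0,0,0]}
    - {"xyz":[0.008,0.0635,0.004],"twist":[0,0,0]}
    - {"xyz":[0.008,0.0635,0.003],"twist":[0,0,0]}
    - {"xyz":[0.008,0.0635,0.003],"twist":[0,0,0]}

```text
time: 4.2
tool_pos: [0.5161, -0.0213, 0.0764]
ee_rot: [-1.571, 0.001, -0.125]
wrist_force: [0.4, -0.8, -0.3]
width: 0.0005
```

Emit:
step_arm:
  commands:
    - {"xyz":[0,0,-0.001],"twist":[0,0,0]}
    - {"xyz":[0,0,-0.002],"twist":[0,0,0]}
    - {"xyz":[0,0,-0.003],"twist":[0,0,0]}
    - {"xyz":[0,0,-0.003],"twist":[0,0,0]}

```text
time: 4.53
tool_pos: [0.5167, -0.0206, 0.0733]
ee_rot: [-1.57, -0.001, -0.124]
wrist_force: [0.2, 0.9, 0.7]
width: 0.0003
```

Pad 2 gives: 3 mm down with almost no force. I'll press it in.

Emit:
step_arm:
  commands:
    - {"xyz":[0,0,-0.001],"twist":[0,0,0]}
    - {"xyz":[0,0,-0.002],"twist":[0,0,0]}
    - {"xyz":[0,0,-0.003],"twist":[0,0,0]}
    - {"xyz":[0,0,-0.004],"twist":[0,0,0]}
    - {"xyz":[0,0,-0.004],"twist":[0,0,0]}

```text
time: 4.95
tool_pos: [0.5165, -0.0205, 0.0703]
ee_rot: [-1.571, -0.0, -0.124]
wrist_force: [-2.7, 0.0, 3.1]
width: 0.0004
```

Emit:
step_arm:
  commands:
    - {"xyz":[0,0,-0.001],"twist":[0,0,0]}
    - {"xyz":[0,0,-0.001],"twist":[0,0,0]}

```text
time: 5.12
tool_pos: [0.5165, -0.0205, 0.0702]
ee_rot: [-1.571, -0.0, -0.124]
wrist_force: [-4.3, 1.8, 8.3]
width: 0.0005
```

```bash
cat > c.py <<'E'
from h import *
import sys
a=[]
for n,(u,v) in [("scene",(345,220)),("side",(350,270))]:
    p,d=robot.snapshot(n);a.append(cv2.resize(p[v-80:v+80,u-80:u+80,::-1],(400,400),interpolation=cv2.INTER_CUBIC))
cv2.imwrite(sys.argv[1],np.hstack(a))
E
python3 c.py pics/c2.png
```

```text
(no output)
```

View pics/c2.png

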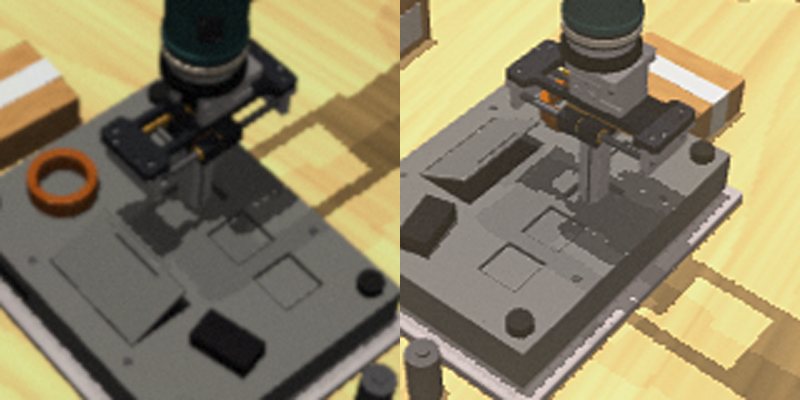

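The door now stands open, clearest in the right crop around (480,165). I'll draw the hand straight up and back.

Emit:
step_arm:
  commands:
    - {"xyz":[0,0,0.01],"twist":[0,0,0]}
    - {"xyz":[0,0,0.03],"twist":[0,0,0]}
    - {"xyz":[0,0,0.055],"twist":[0,0,0]}
    - {"xyz":[0,0,0.085],"twist":[0,0,0]}
    - {"xyz":[-0.02,0,0.115],"twist":[0,0,0]}
    - {"xyz":[-0.05,0,0.14],"twist":[0,0,0]}
    - {"xyz":[-0.08,0,0.16],"twist":[0,0,0]}
    - {"xyz":[-0.11,0,0.17],"twist":[0,0,0]}
    - {"xyz":[-0.14,0,0.17],"twist":[0,0,0]}
    - {"xyz":[-0.15,0,0.17],"twist":[0,0,0]}
    - {"xyz":[-0.15,0,0.17],"twist":[0,0,0]}
    - {"xyz":[-0.15,0,0.17],"twist":[0,0,0]}

```text
time: 6.22
tool_pos: [0.3669, -0.0207, 0.2385]
ee_rot: [-1.571, -0.002, -0.125]
wrist_force: [-0.3, 0.2, -0.5]
width: 0.0004
```

```bash
python3 c.py pics/c3.png; python3 - <<'E'
from h import *
p,d=robot.snapshot("side"); q=cv2.imread("pics/side0.png")
cv2.imwrite("pics/s3.png",p[:,:,::-1])
print(robot.get_obs()["wrist_force"],robot.get_obs()["time"])
E
```

```text
[-0.49070897 -0.14132015 -0.3787999 ] 6.3667
```

View pics/c3.png

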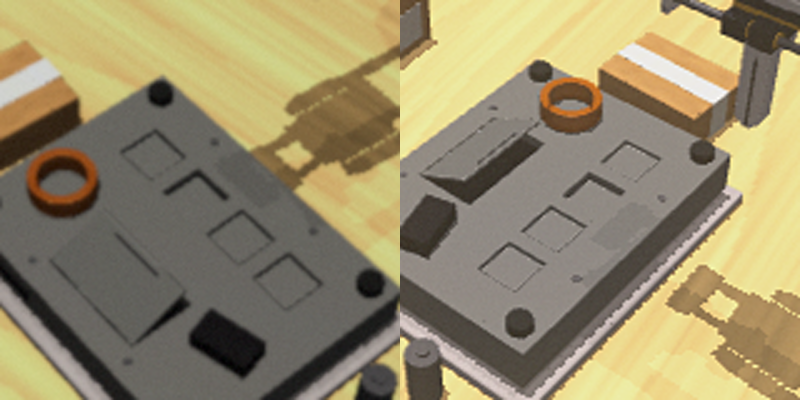

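View pics/s3.png

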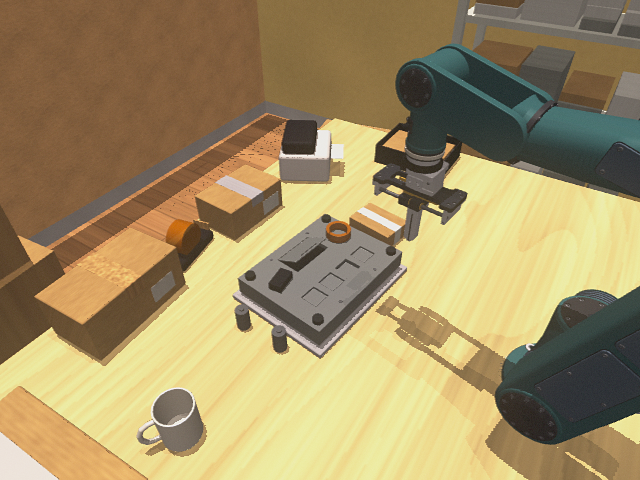

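The pad in recess 2 stays sunk and the door is open. The objects look to be where they started, and the hand is well clear. I'll hand in the job.

```bash
python3 -c "
from bench import robot
print(robot.close_job())"
```

```text
the job is handed in; nothing more can be done
None
```

The hidden catch is the pad in recess 2. I pressed it fully in, and the battery door sprang open by itself.

- **Feeling the pads:** With the fingers shut, I pressed pad 1 first; it did not give at about 11 N. Pad 2 gave way and went in about 6 mm, with wrist-force readings up to about 8 N. I did not touch pads 3 and 4.
- **Last checks:** After I drew the hand up and back, the pictures showed pad 2 still sunk and the door still open. The wrist force read about zero. The tape roll, battery pack, cells, parcel and mug looked unmoved. The arm hides the screwdriver in the last side picture, but the hand never went near it.
- **Not measured:** I judged the door's angle and the objects' positions by eye from the pictures. No check failed or disagreed.

I handed the job in at about 6.4 s.

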